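# Gauge a tube against the flip stop

## Task

Set the aluminium tube up for sawing: flip the stop's hinged leaf fully down onto the fence, then bring the tube flat against the fence and slide it along until its end bears on the leaf's adjusting screw, and keep it pressed there for about a second with a light but definite push, never hard. Let go and flip the leaf fully back up out of the way, leaving the tube exactly where it was gauged, lying flush along the fence; do not shove the stop along its fence, and leave the other things on the bench alone.

Things in the scene. Friction and masses are not known exactly. Their poses are not given: they have to be found in the camera images.
- jig: Stop fence, fixed to the bench: plywood board 180 x 420 x 12 mm (x, y, z) with a low aluminium fence along its whole length. Origin: centre of the board's underside, on the bench; x across (away from the robot), y along the fence, z up. The fence's front face looks to -x in the plane x = +30 mm; the fence is 34 mm deep, its top 30 mm above the bench; the board's top is at z = 12 mm.
- bar: The part: plain rectangular aluminium tube, closed dark ends, 25 wide (x), 160 long (y), 40 mm high (z), about 0.2 kg, loose on the board a few cm in front of the fence, slightly askew, short of the stop. Origin: centre of its underside; y runs along it towards the stop. Flush, its far side touches the fence's front face: origin at jig x = 17.5 mm.
- bar_end (a point): Centre of the tube's end face that goes against the leaf: 80 mm along y from the tube's origin, 20 mm above its underside.
- stop: Flip stop: dark steel block 30 x 49 x 13 mm with hinge ears (33 mm high) and a clamp knob, on the fence's top near its +y end. Origin on the fence top at mid depth, in the plane of the leaf's face; axes as jig; block from y = -36 to +13 mm. Its clamp slips from about 25 N; over 15 N from the tube is too hard. Poses cannot tell where the tube will touch: go by force, 5 to 10 N is right.
- stop_face (a point): Point in the plane of the leaf's face that looks to jig -y, level with the fence's front face, 24 mm above the bench; it stays put when the leaf turns. The steel foot (14 mm across) of an adjusting screw stands off this plane towards the tube by 4 to 20 mm, differently each time and not measured: the gauged tube's end bears on it, mid face.
- leaf_hinge (a point): On the hinge pin, in the plane of the leaf's face, 55 mm above the bench. The pin runs along jig y.
- leaf (a joint): Angle of the leaf, rad: 0 = fully down on its rest (arm level, blade across the tube's path, 16 to 60 mm above the bench, from 4 to 61 mm in front of the fence's front face), 1.57 = straight up, 1.9 = end of travel; over 1.25 is up. It starts up. Aluminium plate 8 mm thick, from that face to +y. Stiff hinge, about 0.16 N m: it stays where left, and takes 2 to 4 N at the handle.
- leaf_grip (a point): On the leaf's handle, a steel rod 10 mm across along jig y that sticks out 45 mm from the leaf's far (+y) side; this point is 31 mm to +y of the leaf's -y face, 65 mm from the hinge pin: at leaf angle q, at the hinge's x - 65 cos q, z + 65 sin q mm (jig axes). Pinch it from above with the fingers closing across jig x, push it, or lift it from below; it may turn between the fingers.
- meter: Bystander: grey hand multimeter 80 x 150 x 36 mm, lying on the bench to the right. Origin: centre of its underside.
- tape: Bystander: roll of black tape lying flat, 64 mm across, 19 mm high, on the left. Origin: centre of its underside.
- driver: Bystander: screwdriver lying on the bench on the left.
- tray: Bystander: black parts tray 90 x 140 x 35 mm far on the left. Origin: centre of its underside.

How it is judged:
By the outcome, as a careful person would: the job done as asked, in the order asked, and still so for the second after the job is handed in, with the robot touching nothing.
It also fails if it takes over 72 s, if anything falls off the work surface, if the arm or the gripper's body presses on something with over 40 N, if the wrist force passes 120 N, or if a joint passes its speed limit or range.

## Robot

A 6-joint arm with a two-finger parallel gripper is mounted at the origin on the work surface. World frame = base frame: x ahead of the robot, y to its left, z up, the work surface at z = 0. Lengths are in m, angles in degrees, forces in N, time in s.
With the tool pointing down it reaches from about 0.3 to 0.75 m from the base axis. Payload 8.5 kg.
Tool frame: the origin (TCP) lies between the finger pads; the fingertips stand env.finger_overhang ahead of it and the grasp point (between the pads) lies 2 mm behind it (env.finger_overhang is the distance from the TCP to the fingertips, in m); z points along the fingers, y is the line along which they close (so a half turn about z gives the same grasp; the last joint's range is limited). The gripper opens to 85 mm and grips with 20 to 120 N. Pads are 22 mm wide; open, the fingers measure 114 mm over their backs; the gripper's body (76 mm by 85 mm) begins 54 mm behind the grasp point. The pads swing forward as they close: fully open they stand 13 mm farther back than shut.
Start: joints at [58.826, 21.807, 74.336, -0, 83.858, -12.336], TCP at [0.178, 0.521, 0.248] pointing down, gripper open.
Joint ranges: [-178.18, 178.18], [-50.72, 133.34], [12.68, 142.11], [-81.47, 261.47], [9.98, 163.14], [-165.26, 165.26]. Speed limits (degrees/s): [136.94, 136.94, 180, 180, 180, 180].

## Interface

Orientations are given as a 3x3 rotation matrix whose columns are the frame's x, y, z axes.
In Python, from rig import env gives the robot as it stands. The module is installed in compiled form; this text tells all that it offers.
- The arm moves only by the tool jog_arm, never from a script. Its arguments are lists of equal length, an entry for each row: "hand": the finger opening in m, from 0 to 0.0854; "travel": the shift along the world's x, y, z in m, a list of three; "yaw": the turn about the world's z in rad. A call has exactly 5 rows; each row shifts and turns the commanded pose from where the row before left it; what a row does not reach is not made up. A row lasts 1/8 s, in which the tool goes at most 62.5 mm and 10.7 degrees, less where a joint would pass 70% of its speed; a pose out of reach is approached as far as the arm can. A call is refused whole if a number of a shift passes 0.0625 or a number of a turn 0.188, either way. A call with a gripper value outside its range is refused whole. The fingers move at their own pace and stop on an object; "grip_force" is the grip in N (left out, the last holds). Time passes only in rows, so rows that do not move let the fingers close, or fill a call up. It gives the time, the measured TCP pose, the force, the opening and the grip force at its end, in the units of the state.
- env.observe(): the state, without advancing time (a new reading comes with each control period).
- env.get_image(name): name is "scene" or "top" or "wrist"; returns the picture (480x640x3 uint8, red, green, blue); there is no depth.
- env.calibration(name): a dict with "fx", "fy", "cx", "cy" (pixels), "position" and "rotation" of the camera in the world; the wrist camera has in their place "hand_eye" (4x4, takes a point from camera to tool coordinates, whose origin is the TCP and whose axes are the flange's). Camera axes: x right, y down, z forward; pixel columns grow to the right and rows downward; lengths in m; the calibration is good to about 2 mm. A picture is of the moment at which its call begins: read the wrist's pose just before it. calibration takes no time and is no camera call.
- env.close_job(): hands the job in; it is judged then, once.
The state is a dict: "time_s": time; "q": joint angles; "qvel": joint speeds; "joint_efforts": joint torques, N m; "position": TCP position; "tool_rot": TCP orientation; "ft_force": force on the tool from outside, world axes, zero at the start; "wrist_torque": the same for the moment, N m; "grip_width": finger opening in m; "gripper_force": force on a finger pad.
Only numpy, scipy, OpenCV 4.12 (cv2) and the standard library are available. Lean on these libraries where they do the work, as an engineer would, in place of code of your own. Each camera call takes 0.05 s, during which the arm holds its last target. There are 200 camera calls.

## Working session

There is one attempt and no reset: what is moved stays moved. The work goes in short steps, Python scripts to look and compute and a tool call to move; the robot and the scene stay as the last step left them, time stands still between calls to the robot, and variables do not carry over. Pictures are saved under pics/ and viewed, at most 11 in all, crops included, and the job is handed in when it is done.

Besides the shell and the picture viewer there is one more tool, called after "Call:" as name(argument=value, ...), one argument or row to a line, values as JSON. jog_arm: Moves the arm, as the interface text tells. Its arguments: {"type":"object","properties":{"hand":{"type":"array"},"travel":{"type":"array"},"yaw":{"type":"array"},"grip_force":{"type":"number"}},"required":["hand","travel","yaw"]}

```bash
mkdir -p pics; python3 - <<'E'
from rig import env
import cv2
for n in("scene","top"):
    cv2.imwrite(f"pics/{n}0.png",env.get_image(n)[:,:,::-1]); c=env.calibration(n); print(n,c)
o=env.observe(); print(o["time_s"],o["position"],o["tool_rot"],o["ft_force"],env.finger_overhang,env.calibration("wrist"))
E
```

```text
scene {'fx': 461.7028458634475, 'fy': 461.7028458634475, 'cx': 326.4986882317246, 'cy': 242.7440085581761, 'position': array([ 0.97385037, -0.43831064,  0.720303  ]), 'rotation': array([[ 0.68633805,  0.52476109, -0.50355325],
       [ 0.72725661, -0.50106101,  0.46907962],
       [-0.00615617, -0.68815962, -0.72553321]])}
top {'fx': 545.1712813272503, 'fy': 545.1712813272503, 'cx': 318.4278304321466, 'cy': 243.4194430498325, 'position': array([4.20989950e-01, 6.00264675e-05, 1.32052847e+00]), 'rotation': array([[ 6.89823535e-04, -9.96684220e-01,  8.13639367e-02],
       [-9.99987711e-01, -2.88089229e-04,  4.94913454e-03],
       [-4.90928422e-03, -8.13663509e-02, -9.96672171e-01]])}
0.1 [0.17749446 0.5203297  0.24779334] [[-9.46422447e-01  3.22930517e-01 -6.58684688e-04]
 [ 3.22931071e-01  9.46421872e-01 -1.07836989e-03]
 [ 2.75155051e-04 -1.23330322e-03 -9.99999202e-01]] [0.15158168 0.16421823 0.66139113] 0.017 {'fx': 341.7703919602135, 'fy': 341.7703919602135, 'cx': 317.2847548073604, 'cy': 244.39882175435434, 'hand_eye': array([[-9.98382891e-04, -9.60936507e-01, -2.76767109e-01,
         7.10041394e-02],
       [ 9.99999425e-01, -8.51227013e-04, -6.51837587e-04,
         4.53362587e-04],
       [ 3.90782895e-04, -2.76767601e-01,  9.60936805e-01,
        -1.25436340e-01],
       [ 0.00000000e+00,  0.00000000e+00,  0.00000000e+00,
         1.00000000e+00]])}
```

View pics/scene0.png

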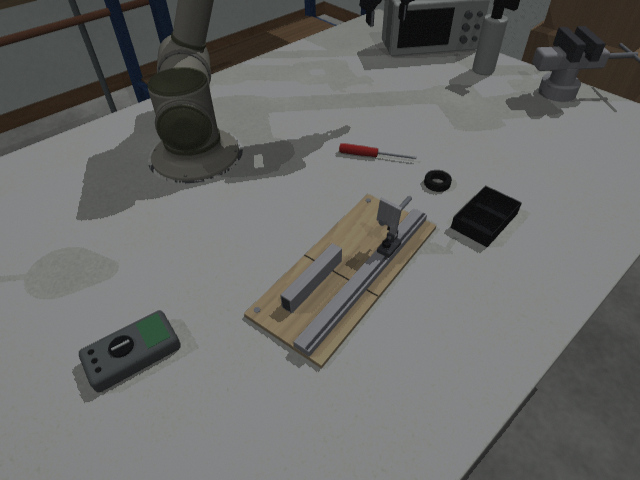

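View pics/top0.png

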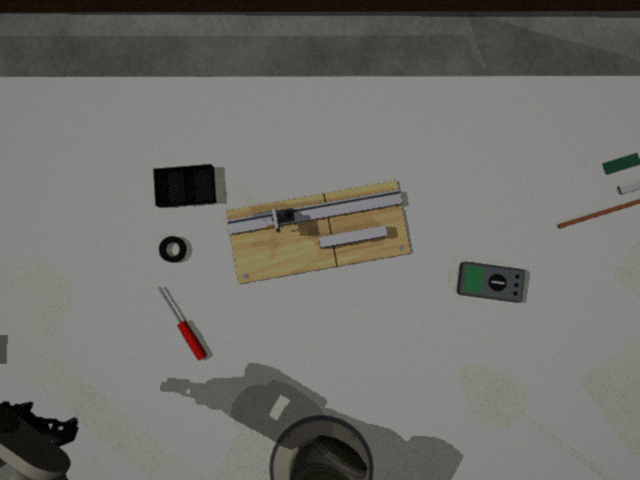

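The jig lies roughly at top px (228–410, 180–283), with the tube at (320–387, 228–248) and the stop at about (285, 216) with its leaf up. I'll enlarge that part.

```bash
python3 - <<'E'
import cv2
a=cv2.imread("pics/top0.png")[172:292,220:420]; cv2.imwrite("pics/topc.png",cv2.resize(a,None,fx=4,fy=4,interpolation=cv2.INTER_CUBIC))
E
```

```text
(no output)
```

View pics/topc.png

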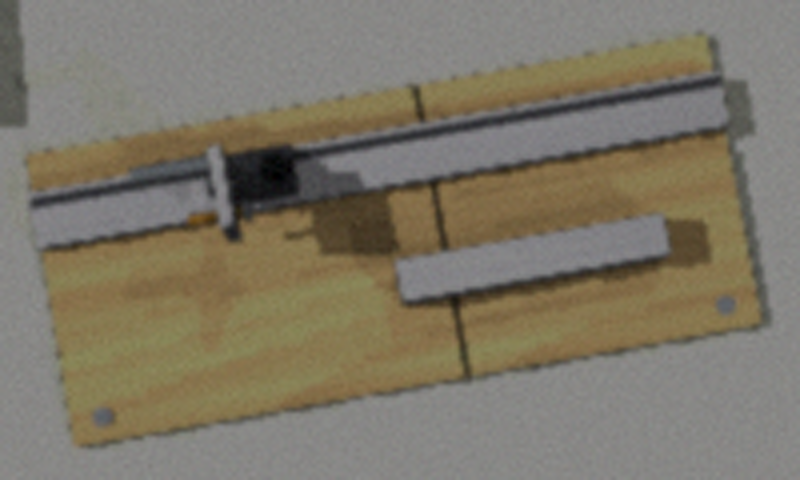

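```bash
cat > h.py <<'E'
import numpy as np, cv2
from rig import env
def ray(n,u,v,z,c=None):
    c=c or env.calibration(n)
    d=c["rotation"]@np.array([(u-c["cx"])/c["fx"],(v-c["cy"])/c["fy"],1]); p=c["position"]
    return p+d*(z-p[2])/d[2]
def proj(n,P):
    c=env.calibration(n); q=c["rotation"].T@(np.asarray(P)-c["position"])
    return np.array([c["fx"]*q[0]/q[2]+c["cx"],c["fy"]*q[1]/q[2]+c["cy"]])
E
cat > m.py <<'E'
from h import *
f=lambda u,v,z: ray("top",220+u/4-.4,172+v/4-.4,z)
C=[f(*p,.012) for p in((26,153),(712,35),(768,325),(78,447))]
J=np.mean(C,0); yd=(C[0]-C[1])+(C[3]-C[2]); th=np.arctan2(-yd[0],yd[1]); print("board",np.round(C,4).tolist(),J,np.degrees(th))
F=[f(38,249,.03),f(727,128,.03)]; B=[f(32,205,.03),f(720,78,.03)]
print("fence ang",np.degrees(np.arctan2(-(F[0]-F[1])[0],(F[0]-F[1])[1])))
R=np.array([[np.cos(th),-np.sin(th)],[np.sin(th),np.cos(th)]])
tj=lambda P:(R.T@(np.asarray(P)[:2]-J[:2]))*1e3
print("fence jig",[tj(p).round(1) for p in F+B])
T=[f(*p,.052) for p in((397,262),(665,215),(669,254),(404,302))]
print("tube jig",[tj(p).round(1) for p in T],tj(np.mean(T,0)),"L",[np.linalg.norm(T[i]-T[i-1]).round(4) for i in range(4)])
y2=T[0]-T[1]+T[3]-T[2]; print("tube ang",np.degrees(np.arctan2(-y2[0],y2[1])), np.mean(T,0))
print("leaf face cand", tj(f(226,150,.11)),tj(f(240,225,.06)), "block right end",tj(f(295,150,.043)),tj(f(297,190,.043)))
S=[ray("scene",*p,.012) for p in((371,195),(436,226),(322,363),(246,315))]
print("scene board",[tj(p).round(1) for p in S])
E
python3 m.py
python3 - <<'E'
import cv2
a=cv2.imread("pics/scene0.png")[180:370,240:450]; cv2.imwrite("pics/scc.png",cv2.resize(a,None,fx=3.15,fy=3.15,interpolation=cv2.INTER_CUBIC))
E
```

```text
board [[0.6093, 0.2303, 0.012], [0.6816, -0.1857, 0.012], [0.5051, -0.2173, 0.012], [0.4318, 0.1965, 0.012]] [0.5569654  0.00594731 0.012     ] 9.953356077986957
fence ang 10.034540853544177
fence jig [array([ 29.1, 211.3]), array([  29.7, -205.6]), array([ 55.8, 210.7]), array([  60.1, -207.1])]
tube jig [array([-17.4,   2.5]), array([ -17.3, -156.7]), array([ -40.2, -154.8]), array([-41.2,   2.5])] [-29.04668202 -76.61745748] L [np.float64(0.0238), np.float64(0.1592), np.float64(0.023), np.float64(0.1573)]
tube ang 10.157009315758767 [ 0.54159895 -0.07453758  0.052     ]
leaf face cand [55.77832349 86.66596208] [18.87077791 88.79145642] block right end [59.28266965 50.30420373] [35.61482365 53.15199965]
scene board [array([-79.4, 211.8]), array([ 91.3, 208.7]), array([  90.6, -203.5]), array([ -81. , -208.8])]
```

View pics/scc.png

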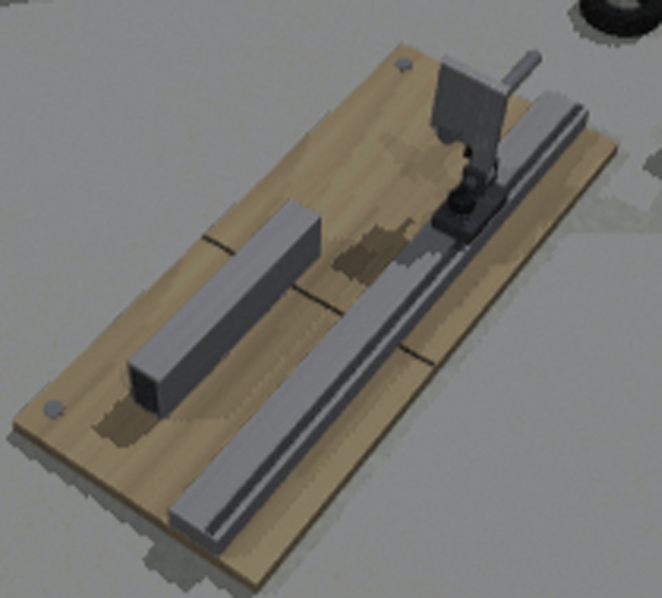

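```bash
cat >> h.py <<'E'
J=np.array([.5570,.0059]); th=np.radians(10.0); R=np.array([[np.cos(th),-np.sin(th)],[np.sin(th),np.cos(th)]])
def W(x,y,z): # jig mm -> world m
    return np.append(J+R@np.array([x,y])/1e3,z/1e3)
E
python3 - <<'E'
from h import *
from scipy.optimize import least_squares
obs=[("scene",240+538/3.15-.3,180+57/3.15-.3),("top",220+131/4-.4,172+171/4-.4)]
def g(p):
    hx,q,ys=p; P=W(hx-65*np.cos(q),ys+53,55+65*np.sin(q))
    return np.r_[np.concatenate([proj(n,P)-[u,v] for n,u,v in obs]),(ys-87.5)/2]
s=least_squares(g,[47,1.7,87.5]); print(s.x,s.fun)
hx,q,ys=s.x
for qq in(q,1.57,1.2,.8,.4,0): print(qq,W(hx-65*np.cos(qq),ys+31,55+65*np.sin(qq)).round(4))
print("tube centre",W(-29,-77,40))
E
```

```text
[51.4033021   1.57080209 87.34511884] [ 0.09882268  0.19609303 -0.11394669  0.207149   -0.07744058]
1.5708020940529248 [0.5871 0.1314 0.12  ]
1.57 [0.587  0.1314 0.12  ]
1.2 [0.5639 0.1273 0.1156]
0.8 [0.5425 0.1235 0.1016]
0.4 [0.5281 0.121  0.0803]
0 [0.5231 0.1201 0.055 ]
tube centre [ 0.54181148 -0.07496599  0.04      ]
```

Measured: jig at (0.557, 0.006) with yaw 10°, the stop plane at about jig y 87.5, the hinge at about jig x 50, the leaf at about 1.57, and the tube parallel to the fence about 47 mm short of flush. I'll move to behind the handle now.

Call:
jog_arm(
  hand=[0,0,0,0,0],
  travel=[
    [0.029,-0.0254,0],
    [0.029,-0.0254,0],
    [0.029,-0.0254,0],
    [0.029,-0.0254,0],
    [0.029,-0.0254,0],
  ],
  yaw=[-0.0712,-0.0712,-0.0712,-0.0712,-0.0712],
  grip_force=20,
)

```text
time_s: 0.72
position: [0.3233, 0.3925, 0.248]
tool_rot: [[-0.773, 0.634, -0.001], [0.634, 0.773, -0.0], [0.0, -0.001, -1.0]]
ft_force: [-0.4, 0.8, -0.6]
grip_width: 0.0002
gripper_force: 0.0
```

Call:
jog_arm(
  hand=[0,0,0,0,0],
  travel=[
    [0.029,-0.0254,0],
    [0.029,-0.0254,0],
    [0.029,-0.0254,0],
    [0.029,-0.0254,0],
    [0.029,-0.0254,0],
  ],
  yaw=[-0.0712,-0.0712,-0.0712,-0.0712,-0.0712],
)

```text
time_s: 1.35
position: [0.4683, 0.2655, 0.248]
tool_rot: [[-0.503, 0.864, -0.001], [0.864, 0.503, -0.0], [0.0, -0.001, -1.0]]
ft_force: [-0.2, 0.1, 0.0]
grip_width: 0.0003
gripper_force: 0.0
```

Call:
jog_arm(
  hand=[0,0,0,0,0],
  travel=[
    [0.029,-0.0254,0],
    [0.029,-0.0254,0],
    [0.029,-0.0254,0],
    [0.029,-0.0254,0],
    [0.029,-0.0254,0],
  ],
  yaw=[-0.0712,-0.0712,-0.0712,-0.0712,-0.0712],
)

```text
time_s: 1.98
position: [0.6133, 0.1386, 0.2479]
tool_rot: [[-0.171, 0.985, -0.001], [0.985, 0.171, 0.0], [0.0, -0.001, -1.0]]
ft_force: [1.1, -0.2, -0.3]
grip_width: 0.0002
gripper_force: 0.0
```

```bash
cat >> h.py <<'E'
def wcal():
    c=env.calibration("wrist"); o=env.observe(); T=np.eye(4); T[:3,:3]=o["tool_rot"]; T[:3,3]=o["position"]
    M=T@c["hand_eye"]; return dict(fx=c["fx"],fy=c["fy"],cx=c["cx"],cy=c["cy"],position=M[:3,3],rotation=M[:3,:3])
def jig(P): P=np.asarray(P); return np.append(R.T@(P[:2]-J),P[2])*1e3
def pw(c,P):
    q=c["rotation"].T@(np.asarray(P)-c["position"]); return np.array([c["fx"]*q[0]/q[2]+c["cx"],c["fy"]*q[1]/q[2]+c["cy"]])
E
python3 - <<'E'
from h import *
c=wcal(); cv2.imwrite("pics/w1.png",env.get_image("wrist")[:,:,::-1])
print("tip rod",pw(c,W(51.4,140.3,120)),"rod base",pw(c,W(51.4,95.3,120)),jig(env.observe()["position"]))
E
```

```text
tip rod [282.11537615 217.21322733] rod base [283.96203915 273.16004436] [ 80.65900035 117.12226482 247.10911521]
```

View pics/w1.png

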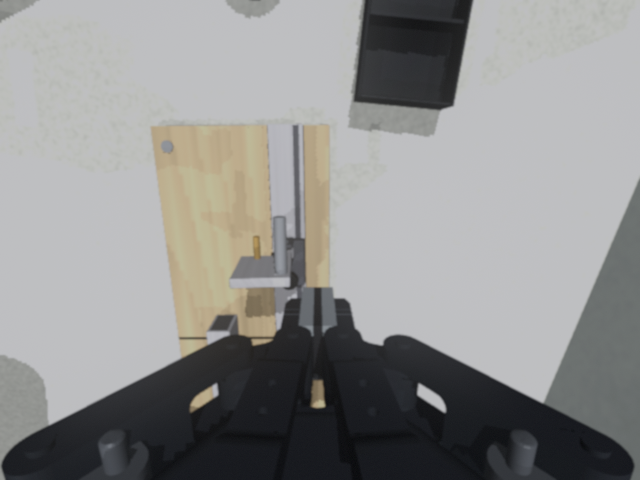

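The rod tip shows at (280, 217) against a prediction of (282, 217), so the model fits. I'll descend behind the handle and push it.

Call:
jog_arm(
  hand=[0,0,0,0,0],
  travel=[
    [0,0.0005,-0.0286],
    [0,0.0005,-0.0286],
    [0,0.0005,-0.0286],
    [0,0.0005,-0.0286],
    [0,0,-0.0286],
  ],
  yaw=[0,0,0,0,0],
)

```text
time_s: 2.65
position: [0.6122, 0.1417, 0.1041]
tool_rot: [[-0.173, 0.985, -0.001], [0.985, 0.173, -0.0], [0.0, -0.001, -1.0]]
ft_force: [-0.1, -0.5, -0.2]
grip_width: -0.0002
gripper_force: 0.0
```

Call:
jog_arm(
  hand=[0,0,0,0,0],
  travel=[
    [-0.0055,-0.0009,0],
    [-0.0055,-0.0009,0],
    [-0.0055,-0.0009,0],
    [-0.0055,-0.0009,0],
    [-0.0055,-0.0009,0],
  ],
  yaw=[0,0,0,0,0],
)

```text
time_s: 3.28
position: [0.5851, 0.1369, 0.1061]
tool_rot: [[-0.173, 0.985, 0.002], [0.985, 0.173, -0.0], [-0.0, 0.002, -1.0]]
ft_force: [1.8, -0.7, 0.5]
grip_width: 0.0002
gripper_force: 1.1
```

Call:
jog_arm(
  hand=[0,0,0,0,0],
  travel=[
    [-0.0055,-0.0009,0],
    [-0.0055,-0.0009,0],
    [-0.0055,-0.0009,0],
    [-0.0055,-0.0009,0],
    [-0.0055,-0.0009,0],
  ],
  yaw=[0,0,0,0,0],
)

```text
time_s: 3.9
position: [0.5575, 0.1325, 0.1053]
tool_rot: [[-0.173, 0.985, 0.001], [0.985, 0.173, 0.0], [0.0, 0.001, -1.0]]
ft_force: [5.6, 0.8, -3.5]
grip_width: 0.0002
gripper_force: 2.7
```

Call:
jog_arm(
  hand=[0,0,0,0,0],
  travel=[
    [0.008,0.0014,0],
    [0,0,0.022],
    [-0.016,-0.003,0.005],
    [-0.02,-0.0035,0],
    [0,0,0],
  ],
  yaw=[0,0,0,0,0],
)

```text
time_s: 4.53
position: [0.5289, 0.1275, 0.1326]
tool_rot: [[-0.173, 0.985, -0.001], [0.985, 0.173, -0.0], [0.0, -0.001, -1.0]]
ft_force: [0.9, 0.4, -0.4]
grip_width: -0.0
gripper_force: 0.0
```

Call:
jog_arm(
  hand=[0,0,0,0,0],
  travel=[
    [0,0,-0.009],
    [0,0,-0.009],
    [0,0,-0.008],
    [0,0,-0.007],
    [0,0,-0.005],
  ],
  yaw=[0,0,0,0,0],
)

```text
time_s: 5.15
position: [0.5158, 0.1263, 0.0902]
tool_rot: [[-0.175, 0.984, -0.038], [0.985, 0.175, -0.004], [0.002, -0.038, -0.999]]
ft_force: [-1.6, 0.4, -0.8]
grip_width: 0.0002
gripper_force: 0.0
```

Call:
jog_arm(
  hand=[0,0,0,0,0],
  travel=[
    [0,0,0],
    [0,0,0],
    [0,0,0],
    [0,0,0],
    [0,0,0],
  ],
  yaw=[0,0,0,0,0],
)

```text
time_s: 5.78
position: [0.5298, 0.1275, 0.0943]
tool_rot: [[-0.173, 0.985, 0.0], [0.985, 0.173, 0.0], [-0.0, 0.0, -1.0]]
ft_force: [-0.4, 0.0, -0.1]
grip_width: -0.0
gripper_force: 0.0
```

```bash
python3 - <<'E'
from h import *
o=env.observe(); print(o["q"],o["joint_efforts"],o["wrist_torque"],jig(o["position"]))
a=env.get_image("scene")[150:330,300:500]; cv2.imwrite("pics/s2.png",cv2.resize(a[:,:,::-1],None,fx=3.2,fy=3.2,interpolation=cv2.INTER_CUBIC))
E
```

```text
[ 1.07349004e+00  3.05295930e+01  8.79670875e+01  1.07655229e-03
  6.14879497e+01 -8.89849615e+00] [-6.28092457e-03 -4.73530054e+01 -1.77885443e+01  1.69493405e-04
 -3.18332503e-03  1.55660373e-04] [-0.01272034  0.01049002 -0.00011332] [ -5.71486095 124.43419746  94.34973131]
```

View pics/s2.png

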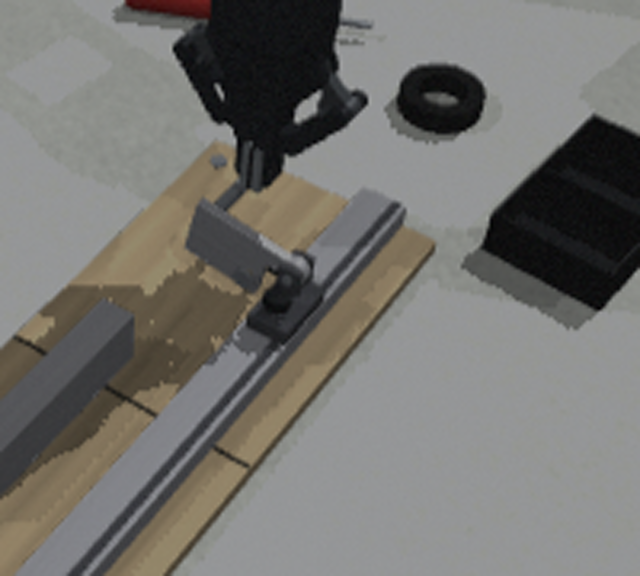

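The leaf is about two thirds down with the fingers on the rod (around (235, 190) in the crop). I'll keep pressing.

Call:
jog_arm(
  hand=[0,0,0,0,0],
  travel=[
    [-0.002,-0.001,-0.003],
    [-0.002,-0.001,-0.003],
    [-0.002,-0.001,-0.003],
    [-0.002,-0.001,-0.003],
    [0,0,0],
  ],
  yaw=[0,0,0,0,0],
)

```text
time_s: 6.45
position: [0.5213, 0.1233, 0.0821]
tool_rot: [[-0.173, 0.985, -0.001], [0.985, 0.173, -0.0], [0.0, -0.001, -1.0]]
ft_force: [0.4, 0.3, -0.1]
grip_width: -0.0001
gripper_force: 0.0
```

Call:
jog_arm(
  hand=[0,0,0,0,0],
  travel=[
    [0,0,-0.002],
    [0,0,-0.0015],
    [0,0,-0.0015],
    [0,0,-0.001],
    [0,0,0],
  ],
  yaw=[0,0,0,0,0],
)

```text
time_s: 7.08
position: [0.5215, 0.1235, 0.0767]
tool_rot: [[-0.173, 0.985, -0.0], [0.985, 0.173, -0.0], [-0.0, -0.0, -1.0]]
ft_force: [-2.1, -0.2, 5.4]
grip_width: 0.0002
gripper_force: 3.0
```

Call:
jog_arm(
  hand=[0,0,0,0,0],
  travel=[
    [0,0,-0.0005],
    [0,0,-0.0005],
    [0,0,-0.0005],
    [0,0,0],
    [0,0,0],
  ],
  yaw=[0,0,0,0,0],
)

```text
time_s: 7.7
position: [0.5215, 0.1235, 0.0762]
tool_rot: [[-0.173, 0.985, 0.001], [0.985, 0.173, -0.0], [-0.0, 0.001, -1.0]]
ft_force: [-6.2, -0.4, 16.1]
grip_width: 0.0003
gripper_force: 8.1
```

The leaf is at its rest (z as predicted, stiff). On the way to the tube I'll look at the screw.

Call:
jog_arm(
  hand=[0,0,0,0,0],
  travel=[
    [0,0,0.03],
    [0,0,0.04],
    [-0.003,-0.03,0.03],
    [-0.003,-0.04,0],
    [0,0,0],
  ],
  yaw=[0,0,0,0,0],
)

```text
time_s: 8.32
position: [0.5158, 0.0516, 0.175]
tool_rot: [[-0.17, 0.985, 0.001], [0.985, 0.17, -0.0], [-0.0, 0.001, -1.0]]
ft_force: [-0.1, 0.1, 0.3]
grip_width: -0.0001
gripper_force: 0.0
```

```bash
python3 - <<'E'
from h import *
c=wcal(); a=env.get_image("wrist")
for y in(87,80,75,70,65): print(y,pw(c,W(17.5,y,32)).round(),pw(c,W(17.5,y,39)).round())
print(pw(c,W(-30,87,60)),pw(c,W(26,87,60)))
cv2.imwrite("pics/w2.png",a[:,:,::-1])
E
```

```text
87 [382. 194.] [383. 195.]
80 [381. 202.] [383. 204.]
75 [381. 209.] [383. 210.]
70 [381. 215.] [382. 217.]
65 [380. 221.] [382. 223.]
[321.49627523 199.14679411] [400.90373706 198.78977066]
```

View pics/w2.png

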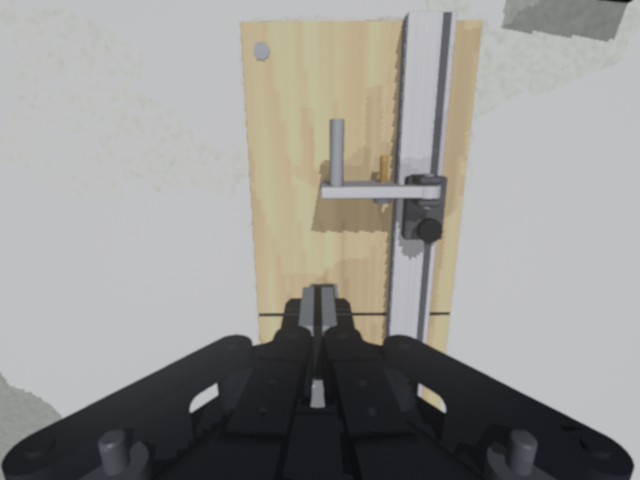

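The leaf lies level with the screw foot's end at (383, 203), so the foot is at jig y ≈ 80 and the stand-off is about 7 mm. Next I'll go to the tube's near side.

Call:
jog_arm(
  hand=[0,0,0,0,0],
  travel=[
    [-0.004,-0.045,0],
    [-0.004,-0.045,0],
    [-0.0043,-0.0443,0],
    [0,0,-0.045],
    [0,0,-0.045],
  ],
  yaw=[0,0,0,0,0],
)

```text
time_s: 9.0
position: [0.5037, -0.0806, 0.0837]
tool_rot: [[-0.173, 0.985, 0.001], [0.985, 0.173, -0.0], [-0.0, 0.001, -1.0]]
ft_force: [1.1, -0.8, 0.7]
grip_width: 0.0002
gripper_force: 0.0
```

Call:
jog_arm(
  hand=[0,0,0,0,0],
  travel=[
    [0,0,-0.03],
    [0,0,-0.014],
    [0.006,0.001,0],
    [0.006,0.001,0],
    [0.006,0.001,0],
  ],
  yaw=[0,0,0,0,0],
)

```text
time_s: 9.62
position: [0.522, -0.0778, 0.0418]
tool_rot: [[-0.173, 0.985, 0.001], [0.985, 0.173, -0.001], [-0.001, 0.001, -1.0]]
ft_force: [-2.5, -0.3, 1.6]
grip_width: 0.0
gripper_force: 1.3
```

Call:
jog_arm(
  hand=[0,0,0,0,0],
  travel=[
    [0.0049,0.00087,0],
    [0.0049,0.00087,0],
    [0.0049,0.00087,0],
    [0.0049,0.00087,0],
    [0.0049,0.00087,0],
  ],
  yaw=[0,0,0,0,0],
)

```text
time_s: 10.25
position: [0.5461, -0.0735, 0.0408]
tool_rot: [[-0.173, 0.985, -0.0], [0.985, 0.173, 0.0], [0.0, -0.0, -1.0]]
ft_force: [-2.4, 0.1, 1.3]
grip_width: 0.0002
gripper_force: 1.4
```

Call:
jog_arm(
  hand=[0,0,0,0,0],
  travel=[
    [0.003,0.0005,0],
    [0.002,0.0004,0],
    [0.002,0.0004,0],
    [0.002,0.0003,0],
    [0,0,0],
  ],
  yaw=[0,0,0,0,0],
)

```text
time_s: 10.88
position: [0.555, -0.0719, 0.0407]
tool_rot: [[-0.173, 0.985, 0.0], [0.985, 0.173, 0.0], [-0.0, 0.0, -1.0]]
ft_force: [0.6, 0.0, -0.7]
grip_width: 0.0001
gripper_force: 0.5
```

Call:
jog_arm(
  hand=[0,0,0,0,0],
  travel=[
    [0.001,0.0002,0],
    [0.001,0.0002,0],
    [0.001,0.0002,0],
    [0.001,0.0002,0],
    [0,0,0],
  ],
  yaw=[0,0,0,0,0],
)

```text
time_s: 11.5
position: [0.5589, -0.0711, 0.0408]
tool_rot: [[-0.173, 0.985, 0.0], [0.985, 0.173, -0.0], [-0.0, 0.0, -1.0]]
ft_force: [-1.0, 0.8, -0.2]
grip_width: 0.0002
gripper_force: 0.6
```

Call:
jog_arm(
  hand=[0,0,0,0,0],
  travel=[
    [0.0006,0.0001,0],
    [0.0006,0.0001,0],
    [0.0006,0.0001,0],
    [0,0,0],
    [0,0,0],
  ],
  yaw=[0,0,0,0,0],
)

```text
time_s: 12.12
position: [0.5607, -0.0708, 0.0408]
tool_rot: [[-0.173, 0.985, 0.0], [0.985, 0.173, 0.0], [-0.0, 0.0, -1.0]]
ft_force: [-1.0, -0.2, -0.3]
grip_width: -0.0002
gripper_force: 0.7
```

Nothing firm yet, so I'll go on in small steps.

Call:
jog_arm(
  hand=[0,0,0,0,0],
  travel=[
    [0.0006,0.0001,0],
    [0.0006,0.0001,0],
    [0.0006,0.0001,0],
    [0,0,0],
    [0,0,0],
  ],
  yaw=[0,0,0,0,0],
)

```text
time_s: 12.75
position: [0.5624, -0.0705, 0.0408]
tool_rot: [[-0.173, 0.985, 0.0], [0.985, 0.173, -0.0], [-0.0, 0.0, -1.0]]
ft_force: [-2.2, -0.4, 0.2]
grip_width: -0.0001
gripper_force: 0.7
```

Call:
jog_arm(
  hand=[0,0,0,0,0],
  travel=[
    [0.0006,0.0001,0],
    [0.0006,0.0001,0],
    [0.0004,0.0001,0],
    [0,0,0],
    [0,0,0],
  ],
  yaw=[0,0,0,0,0],
)

```text
time_s: 13.38
position: [0.5634, -0.0704, 0.0408]
tool_rot: [[-0.173, 0.985, -0.001], [0.985, 0.173, -0.0], [0.0, -0.001, -1.0]]
ft_force: [-5.8, -1.5, 3.3]
grip_width: 0.0
gripper_force: 2.9
```

The tube is at the fence (a 6 N push). I'll go round to its -y end.

Call:
jog_arm(
  hand=[0,0,0,0,0],
  travel=[
    [-0.01,-0.0018,0],
    [0,0,0.05],
    [0.018,-0.033,0.01],
    [0.018,-0.033,0],
    [0.017,-0.032,0],
  ],
  yaw=[0,0,0,0,0],
)

```text
time_s: 14.0
position: [0.6075, -0.1711, 0.1011]
tool_rot: [[-0.173, 0.985, 0.001], [0.985, 0.173, -0.0], [-0.0, 0.001, -1.0]]
ft_force: [-1.5, 0.5, 0.0]
grip_width: 0.0001
gripper_force: 0.0
```

```bash
python3 - <<'E'
from h import *
print(jig(env.observe()["position"]))
c=wcal(); a=env.get_image("wrist"); cv2.imwrite("pics/w3.png",a[:,:,::-1])
for P in((5,-157,52),(30,-157,52),(5,3,52),(30,3,52)): print(P,pw(c,W(*P)).round())
E
```

```text
[  18.95169492 -183.07616931  101.13824731]
(5, -157, 52) [292. 235.]
(30, -157, 52) [339. 234.]
(5, 3, 52) [ 283. -156.]
(30, 3, 52) [ 346. -156.]
```

View pics/w3.png

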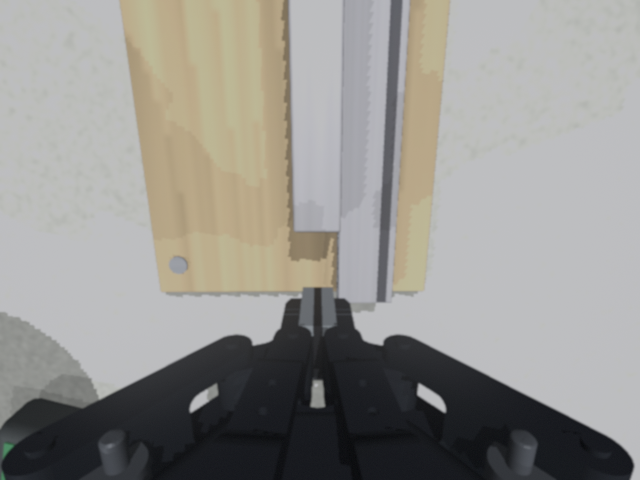

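The tube is flush: its end edge is at (294–340, 231), with the far side on the fence line at x≈340. I'll descend and push along +y.

Call:
jog_arm(
  hand=[0,0,0,0,0],
  travel=[
    [0.0002,0,-0.03],
    [0,0,-0.021],
    [-0.0012,0.0069,0],
    [-0.0009,0.0049,0],
    [-0.0009,0.0049,0],
  ],
  yaw=[0,0,0,0,0],
)

```text
time_s: 14.68
position: [0.6046, -0.1531, 0.0511]
tool_rot: [[-0.174, 0.985, 0.002], [0.985, 0.174, -0.001], [-0.002, 0.002, -1.0]]
ft_force: [0.2, -3.0, 0.1]
grip_width: 0.0001
gripper_force: 1.1
```

Call:
jog_arm(
  hand=[0,0,0,0,0],
  travel=[
    [-0.0009,0.0049,0],
    [-0.0009,0.0049,0],
    [-0.0009,0.0049,0],
    [-0.0008,0.0049,0],
    [-0.0009,0.0049,0],
  ],
  yaw=[0,0,0,0,0],
)

```text
time_s: 15.3
position: [0.5998, -0.1285, 0.0498]
tool_rot: [[-0.173, 0.985, 0.0], [0.985, 0.173, -0.0], [-0.0, 0.0, -1.0]]
ft_force: [1.5, -2.3, 2.3]
grip_width: -0.0
gripper_force: 1.3
```

Call:
jog_arm(
  hand=[0,0,0,0,0],
  travel=[
    [-0.0009,0.0049,0],
    [-0.0009,0.0049,0],
    [-0.0009,0.0049,0],
    [-0.0008,0.0049,0],
    [-0.0009,0.0049,0],
  ],
  yaw=[0,0,0,0,0],
)

```text
time_s: 15.92
position: [0.5953, -0.104, 0.0498]
tool_rot: [[-0.173, 0.985, -0.0], [0.985, 0.173, 0.0], [0.0, -0.0, -1.0]]
ft_force: [0.6, -3.1, 2.3]
grip_width: -0.0001
gripper_force: 1.3
```

Call:
jog_arm(
  hand=[0,0,0,0,0],
  travel=[
    [-0.0007,0.0039,0],
    [-0.0007,0.0039,0],
    [-0.0005,0.003,0],
    [-0.0004,0.002,0],
    [-0.0002,0.001,0],
  ],
  yaw=[0,0,0,0,0],
)

```text
time_s: 16.55
position: [0.5929, -0.0904, 0.0498]
tool_rot: [[-0.173, 0.985, -0.0], [0.985, 0.173, 0.0], [0.0, -0.0, -1.0]]
ft_force: [1.3, -1.9, 1.8]
grip_width: -0.0003
gripper_force: 1.2
```

Call:
jog_arm(
  hand=[0,0,0,0,0],
  travel=[
    [-0.0001,0.0006,0],
    [-0.0001,0.0006,0],
    [-0.0001,0.0006,0],
    [-0.0001,0.0006,0],
    [-0.0001,0.0006,0],
  ],
  yaw=[0,0,0,0,0],
)

```text
time_s: 17.18
position: [0.5924, -0.0875, 0.0498]
tool_rot: [[-0.173, 0.985, -0.0], [0.985, 0.173, 0.0], [0.0, -0.0, -1.0]]
ft_force: [0.7, -2.6, 1.3]
grip_width: 0.0002
gripper_force: 1.2
```

```bash
python3 - <<'E'
from h import *
a=env.get_image("top")[192:262,260:400]; cv2.imwrite("pics/t4.png",cv2.resize(a[:,:,::-1],None,fx=5.5,fy=5.5,interpolation=cv2.INTER_CUBIC))
print(jig(env.observe()["position"]))
E
```

```text
[ 18.61215108 -98.04176268  49.81219244]
```

View pics/t4.png

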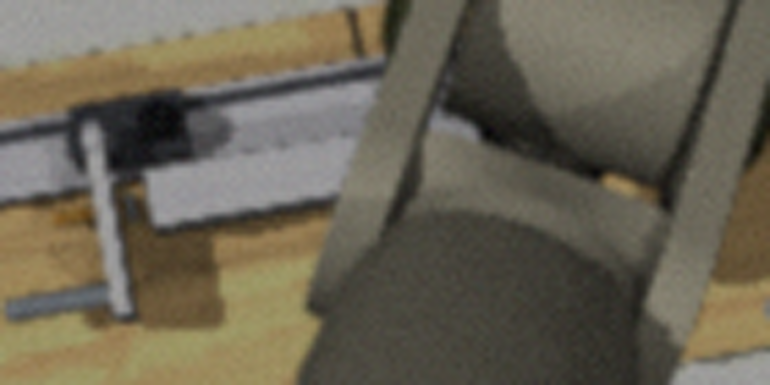

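The tube end (150, 200) is about 5 mm short of the screw foot (130, 208). I'll creep in.

Call:
jog_arm(
  hand=[0,0,0,0,0],
  travel=[
    [-0.0001,0.0005,0],
    [-0.0001,0.0005,0],
    [-0.0001,0.0005,0],
    [-0.0001,0.0003,0],
    [0,0,0],
  ],
  yaw=[0,0,0,0,0],
)

```text
time_s: 17.85
position: [0.592, -0.0857, 0.0498]
tool_rot: [[-0.173, 0.985, -0.0], [0.985, 0.173, 0.0], [0.0, -0.0, -1.0]]
ft_force: [-0.2, -2.1, 1.3]
grip_width: 0.0004
gripper_force: 0.9
```

Call:
jog_arm(
  hand=[0,0,0,0,0],
  travel=[
    [-0.0001,0.0003,0],
    [0,0.0003,0],
    [-0.0001,0.0003,0],
    [0,0.0003,0],
    [0,0,0],
  ],
  yaw=[0,0,0,0,0],
)

```text
time_s: 18.48
position: [0.5918, -0.0845, 0.0498]
tool_rot: [[-0.173, 0.985, -0.0], [0.985, 0.173, 0.0], [0.0, -0.0, -1.0]]
ft_force: [0.7, -2.3, 1.9]
grip_width: -0.0001
gripper_force: 1.0
```

Call:
jog_arm(
  hand=[0,0,0,0,0],
  travel=[
    [-0.0001,0.0003,0],
    [0,0.0003,0],
    [-0.0001,0.0003,0],
    [0,0.0003,0],
    [0,0,0],
  ],
  yaw=[0,0,0,0,0],
)

```text
time_s: 19.1
position: [0.5916, -0.0833, 0.0498]
tool_rot: [[-0.173, 0.985, -0.0], [0.985, 0.173, 0.0], [0.0, -0.0, -1.0]]
ft_force: [0.2, -2.4, 0.8]
grip_width: -0.0
gripper_force: 0.9
```

Call:
jog_arm(
  hand=[0,0,0,0,0],
  travel=[
    [-0.0001,0.0003,0],
    [0,0.0003,0],
    [-0.0001,0.0003,0],
    [0,0.0003,0],
    [0,0,0],
  ],
  yaw=[0,0,0,0,0],
)

```text
time_s: 19.73
position: [0.5914, -0.0821, 0.0498]
tool_rot: [[-0.173, 0.985, -0.0], [0.985, 0.173, 0.0], [0.0, -0.0, -1.0]]
ft_force: [-0.0, -1.4, 1.0]
grip_width: 0.0
gripper_force: 0.9
```

Call:
jog_arm(
  hand=[0,0,0,0,0],
  travel=[
    [-0.0001,0.0003,0],
    [0,0.0003,0],
    [-0.0001,0.0003,0],
    [0,0.0003,0],
    [0,0,0],
  ],
  yaw=[0,0,0,0,0],
)

```text
time_s: 20.35
position: [0.5912, -0.0809, 0.0498]
tool_rot: [[-0.173, 0.985, -0.0], [0.985, 0.173, -0.0], [-0.0, -0.0, -1.0]]
ft_force: [0.9, -1.7, 1.1]
grip_width: -0.0001
gripper_force: 1.1
```

Call:
jog_arm(
  hand=[0,0,0,0,0],
  travel=[
    [-0.0001,0.0003,0],
    [0,0.0003,0],
    [-0.0001,0.0003,0],
    [0,0.0003,0],
    [0,0,0],
  ],
  yaw=[0,0,0,0,0],
)

```text
time_s: 20.98
position: [0.5914, -0.0807, 0.0499]
tool_rot: [[-0.173, 0.985, 0.001], [0.985, 0.173, -0.002], [-0.002, 0.001, -1.0]]
ft_force: [0.8, -7.2, -0.8]
grip_width: 0.0002
gripper_force: 3.9
```

Contact at 7 N. I'll add a touch more and hold.

Call:
jog_arm(
  hand=[0,0,0,0,0],
  travel=[
    [0,0.0002,0],
    [0,0,0],
    [0,0,0],
    [0,0,0],
    [0,0,0],
  ],
  yaw=[0,0,0,0,0],
)

```text
time_s: 21.6
position: [0.5914, -0.0807, 0.05]
tool_rot: [[-0.173, 0.985, 0.001], [0.985, 0.173, -0.002], [-0.002, 0.001, -1.0]]
ft_force: [1.2, -8.8, -0.1]
grip_width: 0.0001
gripper_force: 4.3
```

Call:
jog_arm(
  hand=[0,0,0,0,0],
  travel=[
    [0,0,0],
    [0,0,0],
    [0,0,0],
    [0,0,0],
    [0,0,0],
  ],
  yaw=[0,0,0,0,0],
)

```text
time_s: 22.22
position: [0.5914, -0.0807, 0.0499]
tool_rot: [[-0.173, 0.985, 0.001], [0.985, 0.173, -0.002], [-0.002, 0.001, -1.0]]
ft_force: [1.6, -9.5, -0.5]
grip_width: -0.0001
gripper_force: 4.3
```

The hold lasted about 1.3 s at 7–9.5 N. I'll back off straight and go to the handle.

Call:
jog_arm(
  hand=[0,0,0,0,0],
  travel=[
    [0.0002,-0.001,0],
    [0.0005,-0.003,0],
    [0.001,-0.006,0],
    [0,0,0.05],
    [0,0,0.05],
  ],
  yaw=[0,0,0,0,0],
)

```text
time_s: 22.85
position: [0.5924, -0.0896, 0.1507]
tool_rot: [[-0.173, 0.985, -0.002], [0.985, 0.173, 0.001], [0.001, -0.001, -1.0]]
ft_force: [0.8, -0.2, 0.1]
grip_width: 0.0002
gripper_force: 0.0
```

Call:
jog_arm(
  hand=[0.03,0.03,0.03,0.03,0.03],
  travel=[
    [-0.0143,0.0432,0],
    [-0.0143,0.0432,0],
    [-0.0143,0.0432,0],
    [-0.0143,0.0432,0],
    [-0.0143,0.0432,0],
  ],
  yaw=[0,0,0,0,0],
)

```text
time_s: 23.48
position: [0.5205, 0.1278, 0.1498]
tool_rot: [[-0.173, 0.985, -0.0], [0.985, 0.173, 0.0], [0.0, -0.0, -1.0]]
ft_force: [0.6, -0.7, 0.1]
grip_width: 0.03
gripper_force: 0.0
```

```bash
python3 - <<'E'
from h import *
o=env.observe();print(jig(o["position"]),o["grip_width"])
c=wcal(); a=env.get_image("wrist"); cv2.imwrite("pics/w5.png",a[:,:,::-1])
for P in((-14.5,140,55),(-14.5,95,55),(30,87,30)): print(P,pw(c,W(*P)).round())
E
```

```text
[-14.7611898  126.35621192 149.83650842] 0.030041127047550395
(-14.5, 140, 55) [319. 236.]
(-14.5, 95, 55) [319. 298.]
(30, 87, 30) [376. 293.]
```

View pics/w5.png

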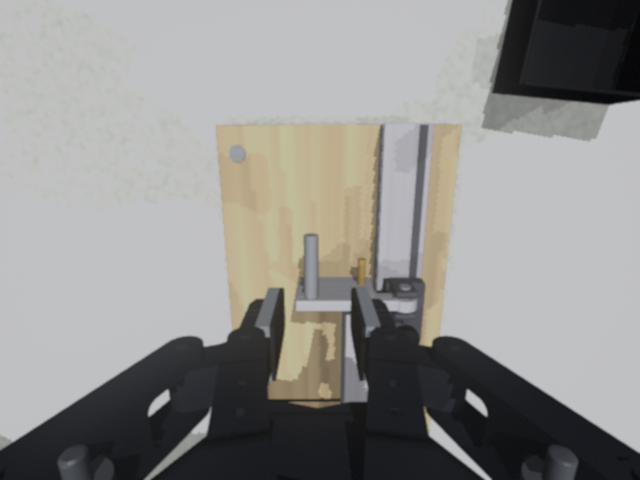

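The rod shows at (311, 235–298), about 5 mm further to -x than predicted, so I'll shift, descend and pinch.

Call:
jog_arm(
  hand=[0.03,0.03,0.03,0.03,0.03],
  travel=[
    [-0.0045,-0.0008,0],
    [0,0,-0.03],
    [0,0,-0.03],
    [0,0,-0.025],
    [0,0,-0.011],
  ],
  yaw=[0,0,0,0,0],
)

```text
time_s: 24.15
position: [0.5164, 0.1246, 0.0527]
tool_rot: [[-0.172, 0.985, -0.002], [0.985, 0.172, -0.0], [0.0, -0.002, -1.0]]
ft_force: [-0.1, -0.2, -0.1]
grip_width: 0.0301
gripper_force: 0.0
```

Call:
jog_arm(
  hand=[0.016,0.008,0,0,0],
  travel=[
    [0,0,0],
    [0,0,0],
    [0,0,0],
    [0,0,0],
    [0,0,0],
  ],
  yaw=[0,0,0,0,0],
  grip_force=20,
)

```text
time_s: 24.78
position: [0.5166, 0.1253, 0.0543]
tool_rot: [[-0.173, 0.985, -0.0], [0.985, 0.173, -0.001], [-0.001, -0.0, -1.0]]
ft_force: [-3.3, -3.8, 0.1]
grip_width: 0.009
gripper_force: 19.7
```

Call:
jog_arm(
  hand=[0,0,0,0,0],
  travel=[
    [0.0003,0,0.0065],
    [0.001,0.0002,0.0064],
    [0.0016,0.0003,0.0063],
    [0.0022,0.0004,0.0061],
    [0.0028,0.0005,0.0058],
  ],
  yaw=[0,0,0,0,0],
)

```text
time_s: 25.4
position: [0.5232, 0.1267, 0.0851]
tool_rot: [[-0.173, 0.985, -0.004], [0.985, 0.173, -0.001], [-0.0, -0.004, -1.0]]
ft_force: [-6.3, -6.4, -2.1]
grip_width: 0.0088
gripper_force: 19.5
```

Call:
jog_arm(
  hand=[0,0,0,0,0],
  travel=[
    [0.0033,0.0004,0.0055],
    [0.0038,0.0005,0.0052],
    [0.0043,0.0006,0.0047],
    [0.0048,0.0007,0.0043],
    [0.0052,0.0008,0.0038],
  ],
  yaw=[0,0,0,0,0],
)

```text
time_s: 26.02
position: [0.5422, 0.1302, 0.1096]
tool_rot: [[-0.174, 0.985, -0.009], [0.985, 0.174, -0.001], [0.001, -0.009, -1.0]]
ft_force: [-19.5, -4.4, 17.4]
grip_width: 0.009
gripper_force: 20.6
```

The pinched arc is compressing radially, so I'll open to 30 mm and push with the near finger instead.

Call:
jog_arm(
  hand=[0.03,0.03,0.03,0.03,0.03],
  travel=[
    [0,0,0],
    [0,0,0],
    [0.006,0.001,0.001],
    [0.006,0.001,0.001],
    [0.006,0.001,0.001],
  ],
  yaw=[0,0,0,0,0],
)

```text
time_s: 26.65
position: [0.5633, 0.1332, 0.1115]
tool_rot: [[-0.173, 0.985, -0.003], [0.985, 0.173, -0.0], [0.0, -0.003, -1.0]]
ft_force: [-5.5, -0.4, 3.7]
grip_width: 0.0299
gripper_force: 3.0
```

Call:
jog_arm(
  hand=[0.03,0.03,0.03,0.03,0.03],
  travel=[
    [0.006,0.001,0],
    [0.006,0.001,0],
    [0.006,0.001,0],
    [0.006,0.001,0],
    [0.006,0.001,0],
  ],
  yaw=[0,0,0,0,0],
)

```text
time_s: 27.28
position: [0.5945, 0.1382, 0.1114]
tool_rot: [[-0.173, 0.985, 0.0], [0.985, 0.173, 0.0], [0.0, 0.0, -1.0]]
ft_force: [-4.0, -0.8, 2.4]
grip_width: 0.03
gripper_force: 1.5
```

Call:
jog_arm(
  hand=[0.03,0.03,0.03,0.03,0.03],
  travel=[
    [0.004,0.0007,0],
    [0.004,0.0007,0],
    [-0.01,-0.0017,0],
    [0,0,0.05],
    [0,0,0.05],
  ],
  yaw=[0,0,0,0,0],
)

```text
time_s: 27.9
position: [0.5914, 0.1376, 0.2126]
tool_rot: [[-0.173, 0.985, -0.0], [0.985, 0.173, 0.0], [0.0, -0.0, -1.0]]
ft_force: [0.8, 0.1, 0.4]
grip_width: 0.0299
gripper_force: 0.0
```

Call:
jog_arm(
  hand=[0.03,0.03,0.03,0.03,0.03],
  travel=[
    [-0.03,0.04,0.02],
    [-0.03,0.04,0],
    [-0.03,0.04,0],
    [-0.03,0.04,0],
    [0,0,0],
  ],
  yaw=[0,0,0,0,0],
)

```text
time_s: 28.52
position: [0.4698, 0.2998, 0.2318]
tool_rot: [[-0.177, 0.984, 0.001], [0.984, 0.177, 0.001], [0.001, 0.001, -1.0]]
ft_force: [0.3, -0.6, 0.2]
grip_width: 0.0302
gripper_force: 0.0
```

```bash
python3 - <<'E'
from h import *
a=env.get_image("top"); s=env.get_image("scene")
A=cv2.resize(a[172:292,220:420],(800,480),interpolation=cv2.INTER_CUBIC)
cv2.imwrite("pics/f_top.png",A[:,:,::-1])
print(proj("top",W(5,80,52)),proj("top",W(5,-80,52)))
cv2.imwrite("pics/f_sc.png",cv2.resize(s[180:370,240:450],None,fx=3.15,fy=3.15,interpolation=cv2.INTER_CUBIC)[:,:,::-1])
E
```

```text
[284.57486045 233.40160632] [351.91410346 221.60645256]
```

View pics/f_top.png

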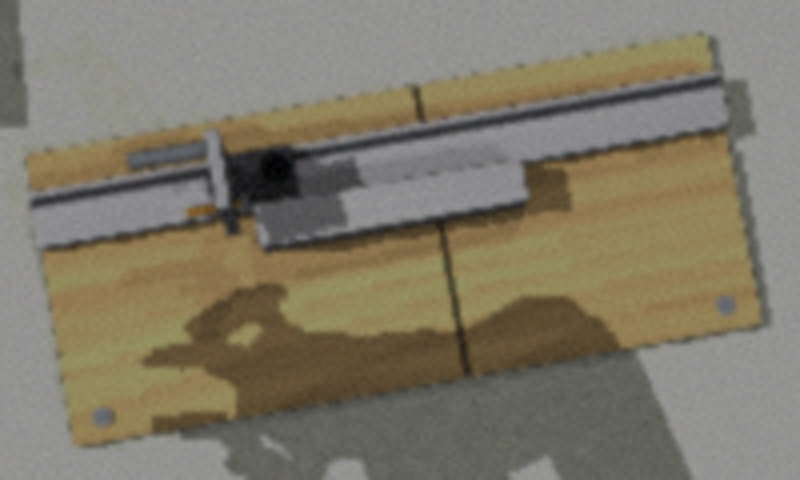

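The leaf is up, past where it started. The stop block's end is still at x≈295, so it has not shifted. The tube's near edge, (266, 248)–(528, 202), is parallel to the fence and flush. Handing in.

```bash
python3 -c "
from rig import env
print(env.close_job())"
```

```text
the job is handed in; nothing more can be done
None
```

I gauged the tube against the screw for about 1.3 s at 7–9.5 N, flipped the leaf back up, and handed the job in; the final top view shows the tube flush and the stop unmoved.

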